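Bring the sugar round to the coffee and ring for service

ROBOT

A 6-joint arm with a two-finger parallel gripper is mounted at the origin on a cart in front of the work surface, level with it; the furniture and walls round the work are solid. World frame = base frame: x ahead of the robot, y to its left, z up, the work surface at z = 0. Lengths are in m, angles in rad, forces in N, time in s.
With the tool pointing down it reaches from about 0.375 to 0.9 m from the base axis. Payload 3.1 kg.
Tool frame: the origin (TCP) lies between the finger pads; the fingertips stand manip.finger_overhang ahead of it and the grasp point (between the pads) lies 5 mm behind it (manip.finger_overhang is the distance from the TCP to the fingertips, in m); z points along the fingers, y is the line along which they close (so a half turn about z gives the same grasp; the last joint's range is limited). The gripper opens to 85 mm and grips with 20 to 120 N. Pads are 22 mm wide; open, the fingers measure 114 mm over their backs; the gripper's body (76 mm by 85 mm) begins 54 mm behind the grasp point. The pads swing forward as they close: fully open they stand 13 mm farther back than shut.
Start: joints at [-1.315, 0.527, 1.433, -0, 1.181, -0.178], TCP at [0.263, -0.567, 0.245] pointing down, gripper open.
Joint ranges: [-3.08, 3.08], [-0.75, 2.2], [0.22, 2.44], [-1.43, 4.57], [0, 2.65], [-2.85, 2.85]. Speed limits (rad/s): [2.79, 2.79, 3.14, 3.14, 3.14, 3.14].

INTERFACE

Orientations are given as a unit quaternion [x, y, z, w].
In Python, from station import manip gives the robot as it stands.
- The arm moves only by the tool drive_tool, never from a script. Its argument "plan" is a list of rows, each a list of 7 numbers: the shift along the tool's x, y, z in m, then the turn, a rotation vector about the tool's x, y, z in degrees, then the opening, from -1 (shut) to 1 (fully open). In form: [[x, y, z, wx, wy, wz, gripper], ...]. A call has 1 to 10 rows; each row shifts and turns the commanded pose from where the row before left it, along the tool's axes as they then stand; what a row does not reach is not made up. A row lasts 1/10 s, in which the tool goes at most 50 mm and 8.59 degrees, less where a joint would pass 70% of its speed; a pose out of reach is approached as far as the arm can. A call is refused whole if a number of a shift passes 0.05 or a number of a turn 8.59, either way. A call with a gripper value outside its range is refused whole. The fingers move at their own pace and stop on an object; "newtons" is the grip in N (left out, the last holds). Time passes only in rows, so rows that do not move let the fingers close. It gives the time, the measured TCP pose, the force, the opening and the grip force at its end, in the units of the state.
- manip.sense(): the state, without advancing time (a new reading comes with each control period).
- manip.snapshot(name): name is "side" or "top"; returns a dict with "image" (384x512x3 uint8, red, green, blue), "z_map" (384x512 float32, m along the optical axis (not along the pixel's ray), 0 where there is no reading), "fov_y" (degrees; the focal length in pixels is half the picture's height over the tangent of half this angle, whatever the lens; pixels are square), "cx", "cy" (the principal point, pixels), "extrinsics" (4x4, takes a point from camera to world coordinates). Camera axes: x right, y up, looking along -z (the intrinsics and any distortion apply to the point x, -y, -z); pixel columns grow to the right and rows downward; lengths in m; the calibration is good to about 2 mm. A picture is of the moment at which its call begins.
- manip.sign_off(): hands the job in; it is judged then, once.
The state is a dict: "t": time; "q": joint angles; "qd": joint speeds; "tau": joint torques, N m; "tcp_pos": TCP position; "tool_rot": TCP orientation; "force": force on the tool from outside, world axes, zero at the start; "ft_torque": the same for the moment, N m; "finger_gap": opening from 0.0 (shut) to 1.0 (fully open); "gripper_force": force on a finger pad.
Only numpy, scipy, OpenCV 4.12 (cv2) and the standard library are available. Lean on these libraries where they do the work, as an engineer would, in place of code of your own. Each camera call takes 0.05 s, during which the arm holds its last target. There are 200 camera calls.

TASK

A coffee stands ready on its saucer beside the condiment turntable, and the sugar pourer has to be brought round to it. Gently push the turntable round by its rim with the fingertips, not touching the jars, until the sugar pourer stands squarely on the side of the turntable towards the cup, and then press the button of the service bell to call for service. Nothing is to be picked up: the jars stay standing on the turntable, and the cup, the bell and the other things on the counter stay where they are.

Things in the scene. Friction and masses are not known exactly. Their poses are not given: they have to be found in the camera images.
- carousel_foot: round dark steel foot of the turntable, 216 mm across, 11 mm high, standing fixed on the counter; hidden under the tray. Origin on the turntable's axis at counter height; z up; its x axis points from the turntable's axis level towards the centre of the cup, which stands 275 mm away
- tray: the turning top: round wooden disc 330 mm across with 8 finger scallops cut into its rim; rim from z = 20 to 42 mm, dark rubber mat on it (196 mm across, top at 44 mm). Origin on the turning axis at counter height, z up. Scallops at 22.5, 67.5.. degrees in its frame, the teeth between them at 0, 45, 90.. (jars stand in line with teeth). Turns either way without stop
- sugar_pourer: glass body with a steel spout top, 68 mm across, 150 mm tall, widest and tallest on the turntable (a like one far back by the till is not meant). Stands loose on the dark rubber mat with its axis 54 mm from the turning axis, at one of four places 90 degrees apart in line with teeth of the tray, which one varies. Origin at the centre of its underside, z up; not to be touched
- spice_jar_1: spice jar with black screw cap, 44 mm across, 105 mm tall. Stands loose on the dark rubber mat with its axis 54 mm from the turning axis, at one of four places 90 degrees apart in line with teeth of the tray, which one varies. Origin at the centre of its underside, z up; not to be touched
- spice_jar_2: slimmer spice jar with black screw cap, 40 mm across, 105 mm tall. Stands loose on the dark rubber mat with its axis 54 mm from the turning axis, at one of four places 90 degrees apart in line with teeth of the tray, which one varies. Origin at the centre of its underside, z up; not to be touched
- mill_1: small grey mill with a rounded head, 44 mm across, 90 mm tall. Stands loose on the dark rubber mat with its axis 54 mm from the turning axis, at one of four places 90 degrees apart in line with teeth of the tray, which one varies. Origin at the centre of its underside, z up; not to be touched
- saucer: white saucer, 115 mm across, 16 mm high, standing 275 mm from the turntable's axis on the robot's right-hand side of it, so that about 50 mm are free between it and the rim of the turntable. Origin at the centre of its underside
- cup: white coffee cup on the saucer, bowl 63 mm across, 93 mm with its handle, its rim about 60 mm above the counter. Origin under the cup, 13 mm from the bowl's axis towards the handle
- service_bell: counter bell, 84 mm across, 61 mm to the top of its button, 0.22 kg, loose on the counter to the robot's left of the turntable. Origin at the centre of its underside, z up; the round button, 15 mm across, is on its axis
- service_bell_button (a joint): travel of the bell's button, m: 0 up, 0.004 fully down; pressed against a spring, about 6 N for 2.5 mm and 9 N for fully down; it comes back up by itself
- milk_pitcher: steel milk pitcher with handle, 100 mm tall, on the robot's right; leave alone. Origin at the centre of its underside
- stirrer_cup: dark tumbler of wooden stirrers, 143 mm tall, far left beyond the turntable; leave alone. Origin at the centre of its underside
- teaspoon: steel teaspoon, 132 mm long, 9 mm high, lying near the front edge of the counter; leave alone. Origin at the centre of its underside
- tray_notch (a point): a point in one of the 8 scallops, 158 mm from the axis at 22.5 degrees in the tray's frame, z = 31 mm. Each scallop is an arc of 30 mm radius about a point 170 mm out: 25 mm deep, 42 mm wide at 150 mm, its mouth rounded off (16 mm radius); shut fingertips lowered in from above push its side. Bearing friction 0.12 N m (1 N at the rim): it stops within a few degrees when not pushed
Mind the look-alikes: they are no part of the job. Leave any green look-alike of the service_bell alone.

How it is judged:
On the way, in this order (a step that is already met when the one before it is completed fails the run):
1. the turntable is at rest with the sugar pourer on the side towards the cup, and the robot has let go of the turntable (y of sugar_pourer in the frame of carousel_foot between -0.013 and 0.013 m and x of sugar_pourer in the frame of carousel_foot above 0.03 m and angular speed of tray below 0.05 rad/s and contact force between the fingers and tray below 0.2 N), for 0.3 s.
2. the bell button is pressed down (value of joint service_bell_button above 0.0025 m and y of sugar_pourer in the frame of carousel_foot between -0.013 and 0.013 m and x of sugar_pourer in the frame of carousel_foot above 0.03 m), for 0.02 s.
At the end, for the whole second after the job is handed in: The sugar pourer's centre is on the cup's side, within 13 mm (14 degrees of turn) of the line from the turning axis to the cup; turntable and pourer at rest; all four jars upright on it; the bell pressed 2.5 mm or more after that and its button up again (y of sugar_pourer in the frame of carousel_foot between -0.013 and 0.013 m and x of sugar_pourer in the frame of carousel_foot above 0.03 m and angular speed of tray below 0.05 rad/s and value of joint service_bell_button below 0.001 m and linear speed of sugar_pourer below 0.02 m/s and angle between each of sugar_pourer, spice_jar_1, mill_1, spice_jar_2's own z axis and vertical below 0.15 rad); the robot touches nothing.
It fails at once if the fingers or the arm push a jar on the turntable (contact force between any of the fingers, the arm and sugar_pourer above 0.5 N or contact force between any of the fingers, the arm and spice_jar_1 above 0.5 N or contact force between any of the fingers, the arm and mill_1 above 0.5 N or contact force between any of the fingers, the arm and spice_jar_2 above 0.5 N).
It fails at once if the turntable is spun hard (over 2.5 rad/s), or a jar on it tips, is lifted or shifts off its circle (angle between any of sugar_pourer, spice_jar_1, mill_1, spice_jar_2's own z axis and vertical above 0.3 rad or height (world z) of any of sugar_pourer, spice_jar_1, mill_1, spice_jar_2 above 0.065 m or height (world z) of any of sugar_pourer, spice_jar_1, mill_1, spice_jar_2 below 0.03 m or horizontal distance between any of sugar_pourer, spice_jar_1, mill_1, spice_jar_2 and tray above 0.075 m or horizontal distance between any of sugar_pourer, spice_jar_1, mill_1, spice_jar_2 and tray below 0.036 m or angular speed of tray above 2.5 rad/s).
It fails at once if the cup or saucer is moved more than 15 mm (distance of any of cup, saucer from where it was at the start of the episode above 0.015 m).
It fails at once if the bell is moved more than 25 mm or lifted (distance of service_bell from where it was at the start of the episode above 0.025 m or height (world z) of service_bell above 0.012 m).
It fails at once if the milk pitcher, the tumbler of stirrers or the teaspoon is moved more than 30 mm (distance of any of milk_pitcher, stirrer_cup, teaspoon from where it was at the start of the episode above 0.03 m).
It also fails if it takes over 67 s, if anything falls off the work surface, if the arm or the gripper's body presses on something with over 40 N, if the wrist force passes 120 N, or if a joint passes its speed limit or range.

## Working session

There is one attempt and no reset: what is moved stays moved. The work goes in short steps, Python scripts to look and compute and a tool call to move; the robot and the scene stay as the last step left them, time stands still between calls to the robot, and variables do not carry over. Pictures are saved under pics/ and viewed, at most 10 in all, crops included, and the job is handed in when it is done.

Besides the shell and the picture viewer there is one more tool, called after "Emit:" as name(argument=value, ...) on one line, values as JSON. drive_tool: Moves the arm, as the interface text tells. Its arguments: {"type":"object","properties":{"plan":{"type":"array"},"newtons":{"type":"number"}},"required":["plan"]}

```bash
mkdir -p pics; cat > h.py <<'E'
import numpy as np, cv2
from station import manip
def snap(n):
    s=manip.snapshot(n); s['f']=s['image'].shape[0]/2/np.tan(np.radians(s['fov_y'])/2); return s
def save(s,p): cv2.imwrite(p,s['image'][:,:,::-1])
def ray(s,u,v):
    E=np.array(s['extrinsics']); d=E[:3,:3]@np.array([(u-s['cx'])/s['f'],-(v-s['cy'])/s['f'],-1]); return E[:3,3],d
def onz(s,u,v,z):
    o,d=ray(s,u,v); return o+d*(z-o[2])/d[2]
def cloud(s):
    z=s['z_map']; v,u=np.mgrid[:z.shape[0],:z.shape[1]]
    E=np.array(s['extrinsics']); P=np.stack([(u-s['cx'])/s['f']*z,-(v-s['cy'])/s['f']*z,-z],-1)
    return P@E[:3,:3].T+E[:3,3]
E
python3 - <<'E'
from h import *
for n in('top','side'):
    s=snap(n); save(s,f'pics/{n}0.png'); print(n,s['extrinsics'],s['f'],s['cx'],s['cy'],[k for k in s])
print(manip.sense(), manip.finger_overhang)
E
```

```text
top [[ 0.02477449  0.99300652 -0.11543079  0.4139251 ]
 [-0.99961424  0.0260568   0.00961308 -0.01191758]
 [ 0.01255361  0.11514811  0.99326901  1.094127  ]
 [ 0.          0.          0.          1.        ]] 376.98629749441847 257.49236528595037 189.15264683221952 ['image', 'z_map', 'fov_y', 'cx', 'cy', 'extrinsics', 'f']
side [[ 0.98615892  0.05889474 -0.15499028  0.37654483]
 [-0.16573097  0.37765857 -0.91099245 -0.94816824]
 [ 0.00488074  0.92407003  0.38219205  0.46643673]
 [ 0.          0.          0.          1.        ]] 370.01801255311796 256.4989468507955 183.46843465696472 ['image', 'z_map', 'fov_y', 'cx', 'cy', 'extrinsics', 'f']
{'t': 0.1, 'q': array([-1.31453963e+00,  5.28381395e-01,  1.43378085e+00, -1.41008055e-05,
        1.18143579e+00, -1.78496669e-01]), 'qd': array([-0.00054145, -0.00251687, -0.00329527,  0.00045208,  0.00090823,
        0.00067028]), 'tau': array([-3.85066651e-04, -4.43304527e+01, -1.78586680e+01, -2.45695792e-04,
        3.86085041e-03, -4.28562188e-06]), 'tcp_pos': array([ 0.26310464, -0.56622768,  0.24442431]), 'tool_rot': array([ 9.76465507e-01,  2.15671296e-01, -4.54899141e-05, -1.00168024e-03]), 'force': array([-0.27921074,  0.9491808 , -0.14201311]), 'ft_torque': array([-0.03695752, -0.0188825 , -0.01485212]), 'gripper_force': 0.0, 'finger_gap': 1.0012675849714532} 0.014
```

View pics/top0.png

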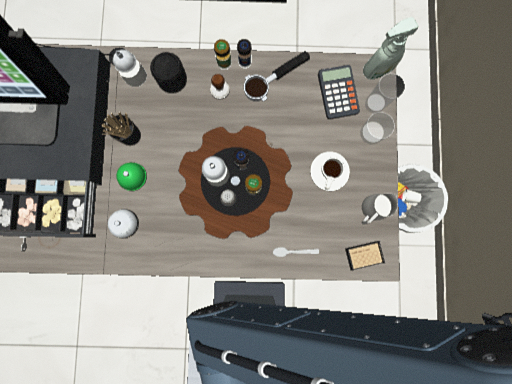

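View pics/side0.png

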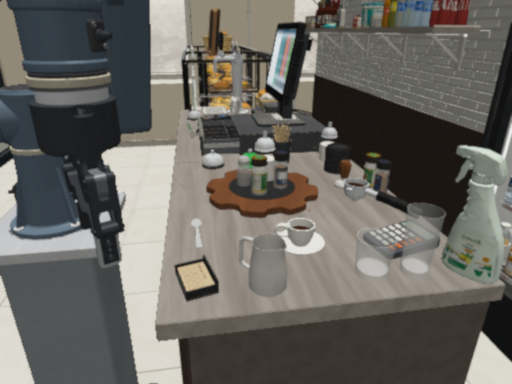

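Top view: the turntable is at about (236,181). On it are the steel-topped pourer (215,168), the dark-cap jars (242,158) and (254,184), and the mill (228,197). The cup is at (330,170). There are two bells: green at (131,176), the look-alike, and steel at (122,223). The steel one fits the description because it isn't green. The pourer by the till, at (127,63), is the other look-alike. Next I measure positions and confirm with a crop.

```bash
cat > meas.py <<'E'
from h import *
def tray(s):
    # axis from circumscribing tooth circle; scallop phase from 8th harmonic of rim
    P=cloud(s); im=s['image'].astype(int); r=im[...,0]-im[...,2]
    m=(abs(P[...,2]-.042)<.012)&(r>25)&(abs(P[...,0]-.45)<.25)&(abs(P[...,1]-.03)<.25)
    n,l,st,_=cv2.connectedComponentsWithStats(m.astype(np.uint8)); k=1+np.argmax(st[1:,4])
    c=max(cv2.findContours((l==k).astype(np.uint8),cv2.RETR_EXTERNAL,cv2.CHAIN_APPROX_NONE)[0],key=len)[:,0]
    W=np.array([onz(s,u,v,.042)[:2] for u,v in c])
    (x,y),R=cv2.minEnclosingCircle(W.astype(np.float32)*1000)
    C=np.array([x,y])/1000; d=W-C; a=np.arctan2(d[:,1],d[:,0]); h=np.hypot(*d.T)
    b=[h[(a>=t)&(a<t+.05)].mean() if ((a>=t)&(a<t+.05)).any() else np.nan for t in np.arange(-np.pi,np.pi,.05)]
    t=np.arange(-np.pi,np.pi,.05)+.025; b=np.array(b); g=~np.isnan(b)
    ph=np.degrees(np.angle(np.sum((b[g]-b[g].mean())*np.exp(8j*t[g]))))/8
    return C,R,ph,P   # tooth direction = ph mod 45
def high(P,C,z0,z1,R=.1):
    m=(P[...,2]>z0)&(P[...,2]<z1)&(np.hypot(P[...,0]-C[0],P[...,1]-C[1])<R); return P[m]
E
python3 - <<'E'
from meas import *
s=snap('top'); C,R,ph,P=tray(s); print('tray',C,R,'tooth',ph)
q=high(P,C,.138,.17); print('pourer top',q.mean(0),len(q),q[:,2].max()); d=q.mean(0)[:2]-C; print(np.hypot(*d),np.degrees(np.arctan2(d[1],d[0])))
im=s['image'].astype(int)
sm=(im.min(-1)>170)&(P[...,2]<.03)&(P[...,2]>.003)&(np.hypot(P[...,0]-.45,P[...,1]+.22)<.15)
q=P[sm]; (x,y),r=cv2.minEnclosingCircle((q[:,:2]*1000).astype(np.float32)); print('saucer',x,y,r,len(q))
d=np.array([x,y])/1000-C; print('cup dir',np.hypot(*d),np.degrees(np.arctan2(d[1],d[0])))
for n,(u,v) in dict(steel=(122,223),green=(131,176)).items():
    p=P[v,u]; q=P[(np.hypot(P[...,0]-p[0],P[...,1]-p[1])<.07)&(P[...,2]>.012)&(P[...,2]<.08)]
    (x,y),r=cv2.minEnclosingCircle((q[:,:2]*1000).astype(np.float32)); t=q[q[:,2]>q[:,2].max()-.006]; print(n,x,y,r,'top',q[:,2].max(),t.mean(0),len(t))
# side view check of bell
s2=snap('side'); P2=cloud(s2); 
for n,(x,y) in dict(steel=(x,y)).items(): pass
p=P2[160,213]; q=P2[(np.hypot(P2[...,0]-p[0],P2[...,1]-p[1])<.07)&(P2[...,2]>.012)&(P2[...,2]<.08)]; t=q[q[:,2]>q[:,2].max()-.006]; print('side bell',p,t.mean(0),len(t),q[:,2].max())
c1=cv2.resize(s['image'][130:250,95:350],None,fx=3,fy=3,interpolation=cv2.INTER_CUBIC); cv2.imwrite('pics/crop.png',c1[:,:,::-1])
E
```

```text
tray [0.55737085 0.04159961] 164.2118682861328 tooth -18.753208335828877
pourer top [0.56996971 0.04035554 0.15377784] 748 0.16995676270812288
0.012660132168568193 -5.639390112262443
saucer 463.3442687988281 -201.57757568359375 145.8766326904297 498
cup dir 0.2607223486531957 -111.13942876372383
steel 431.7574157714844 358.69659423828125 40.61639404296875 top 0.06434557852468425 [0.43150077 0.35846014 0.06124356] 19
green 566.7210083007812 342.6715087890625 40.102882385253906 top 0.06362481197295788 [0.56790952 0.34318894 0.06067361] 23
side bell [0.43367788 0.32606733 0.0336628 ] [0.43274006 0.35349507 0.06099595] 6 0.06465481456986161
```

View pics/crop.png

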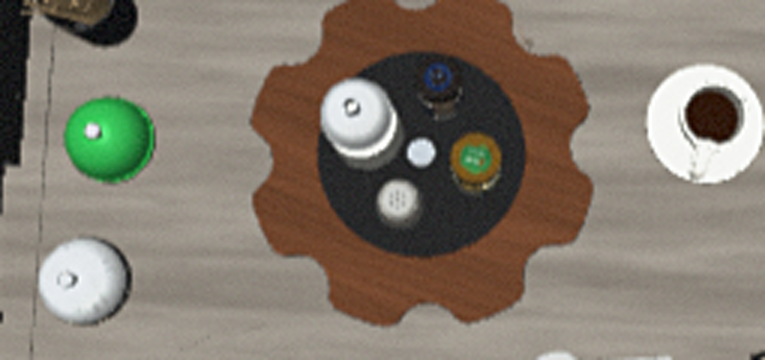

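The crop confirms it: the steel bell's button is at crop (67,280), full image (117,223), and the pourer's spout top is at crop (352,107), full image (212,166). The saucer and pourer estimates failed their size checks, so I'm redoing them with rays.

```bash
cat >> meas.py <<'E'
def blob(s,m,u,v):
    n,l,st,ce=cv2.connectedComponentsWithStats(m.astype(np.uint8)); k=l[v,u]
    return ce[k],st[k]
def ang(d): return np.degrees(np.arctan2(d[1],d[0]))
E
python3 - <<'E'
from meas import *
s=snap('top'); C,R,ph,P=tray(s); im=s['image']
v,u=np.mgrid[:384,:512]
m=(im.min(-1)>165)&(np.hypot(u-330,v-171)<26)
c=cv2.convexHull(np.argwhere(m)[:,::-1].astype(np.int32)); (x,y),r=cv2.minEnclosingCircle(c); S=onz(s,x,y,.014)[:2]
print('saucer px',x,y,r,S,np.hypot(*(S-C)),ang(S-C),'r',r/s['f']*1.08)
W={'pourer':(212.3,165.7,.15),'jarblue':(95+438/3,130+76/3,.105),'jargreen':(95+477/3,130+155/3,.105),'mill':(95+399/3,130+198/3,.09),'hub':(95+421/3,130+152/3,.05)}
for n,(a,b,z) in W.items():
    p=onz(s,a,b,z)[:2]; print(n,p,np.hypot(*(p-C)),ang(p-C), P[int(b),int(a)])
p=onz(s,117.3,223.3,.061); print('bell button',p)
# spoon
print('spoon',onz(s,275,252,0),onz(s,318,252,0),'pitcher',onz(s,378,208,.1),'stirrer',onz(s,120,125,.14))
E
```

```text
saucer px 329.7929382324219 170.7836151123047 19.979887008666992 [ 0.59872499 -0.23123734] 0.2758750987429336 -81.37910454006479 r 0.05723889200423746
pourer [0.58049033 0.09499793] 0.05826006023967023 66.62139421529905 [0.58864946 0.09991061 0.11421567]
jarblue [0.61852068 0.02474694] 0.06340719337685354 -15.339788747929905 [0.61044835 0.02317115 0.14820713]
jargreen [ 0.54857653 -0.01175323] 0.05399534161730924 -99.37532975960094 [ 0.54403878 -0.01171695  0.15080769]
mill [0.51012717 0.05673   ] 0.04963298608450673 162.15566007378047 [0.50577497 0.05362437 0.13542682]
hub [0.55750061 0.0404567 ] 0.0010718528049754655 -83.13183960317261 [0.55883665 0.04125617 0.05372297]
bell button [0.43059602 0.35667578 0.061     ]
spoon [ 0.36098279 -0.07720534  0.        ] [ 0.36396761 -0.20075836  0.        ] pitcher [ 0.48756454 -0.34207635  0.1       ] stirrer [0.68251124 0.33861396 0.14      ]
```

Emit:
drive_tool(plan=[[0,0,0,0,0,8.3,-1],[0,0,0,0,0,8.3,-1],[0,0,0,0,0,8.3,-1],[0.025,-0.037,0,0,0,0,-1],[0.025,-0.037,0,0,0,0,-1],[0.025,-0.037,0,0,0,0,-1],[0.025,-0.037,0,0,0,0,-1],[0.025,-0.037,0,0,0,0,-1],[0.025,-0.037,0,0,0,0,-1],[0.025,-0.037,0,0,0,0,-1]], newtons=20)

```text
t: 1.25
tcp_pos: [0.439, -0.3062, 0.2454]
tool_rot: [1.0, -0.0, 0.0, 0.0]
force: [1.4, -0.3, -0.1]
finger_gap: 0.002
gripper_force: 0.0
```

Emit:
drive_tool(plan=[[0.025,-0.037,0,0,0,0,-1],[0.025,-0.037,0,0,0,0,-1],[0.025,-0.037,0,0,0,0,-1],[0.025,-0.037,0,0,0,0,-1],[0.025,-0.037,0,0,0,0,-1],[0,0,0,0,0,0,-1],[0,0,0,0,0,0,-1]])

```text
t: 1.95
tcp_pos: [0.5634, -0.1217, 0.2451]
tool_rot: [1.0, 0.002, -0.0, 0.0]
force: [0.1, -0.3, 0.6]
finger_gap: 0.0
gripper_force: 0.0
```

Emit:
drive_tool(plan=[[0.004,0,0.035,0,0,0,-1],[0,0,0.04,0,0,0,-1],[0,0,0.04,0,0,0,-1],[0,0,0.04,0,0,0,-1],[0,0,0.01,0,0,0,-1],[0,0,0,0,0,0,-1]])

```text
t: 2.55
tcp_pos: [0.5657, -0.1235, 0.079]
tool_rot: [1.0, -0.001, -0.002, -0.001]
force: [0.6, 0.1, 0.8]
finger_gap: -0.001
gripper_force: 0.0
```

```bash
python3 - <<'E'
from h import *
a=snap('side')['image'][130:270,190:340]; b=snap('top')['image'][100:260,160:370]
a=cv2.resize(a,(390,364)); b=cv2.resize(b,(400,305)); b=cv2.copyMakeBorder(b,0,59,0,0,cv2.BORDER_CONSTANT)
cv2.imwrite('pics/pre.png',np.hstack([a,b])[:,:,::-1])
E
```

```text
(no output)
```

View pics/pre.png

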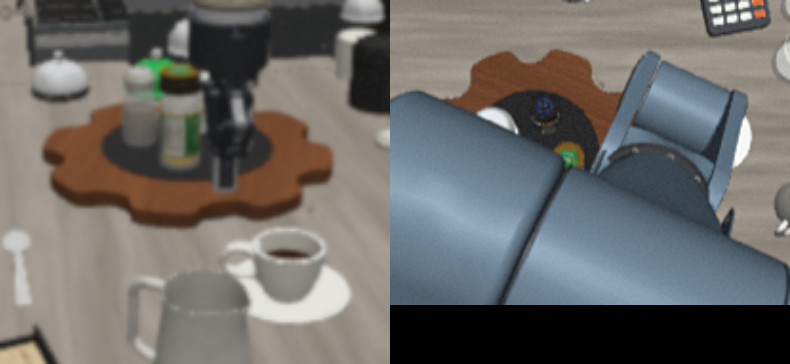

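The side crop shows the shut fingertips at (224,188), right over the cup-side scallop and clear of the jars and cup. Lowering them now.

Emit:
drive_tool(plan=[[0.002,0,0.013,0,0,0,-1],[0,0,0.013,0,0,0,-1],[0,0,0.013,0,0,0,-1],[0,0,0,0,0,0,-1]])

```text
t: 3.05
tcp_pos: [0.5678, -0.1221, 0.0393]
tool_rot: [1.0, 0.0, -0.002, -0.001]
force: [0.3, -0.3, 0.2]
finger_gap: 0.001
gripper_force: 0.0
```

```bash
python3 - <<'E'
import numpy as np
C=np.array([.5574,.0416]);r=.163
p=np.array([.568,-.1235])
for k in range(0,58):
    a=np.radians(-86.5-3*k); w=C+r*np.array([np.cos(a),np.sin(a)])
    d=w-p; print(k,f"{np.degrees(a):.1f}",w.round(3),'tool',(d*[1,-1]*1000).round(1)); p=w
E
```

```text
0 -86.5 [ 0.567 -0.121] tool [-0.6 -2.4]
1 -89.5 [ 0.559 -0.121] tool [-8.5  0.3]
2 -92.5 [ 0.55  -0.121] tool [-8.5 -0.1]
3 -95.5 [ 0.542 -0.121] tool [-8.5 -0.6]
4 -98.5 [ 0.533 -0.12 ] tool [-8.5 -1. ]
5 -101.5 [ 0.525 -0.118] tool [-8.4 -1.5]
6 -104.5 [ 0.517 -0.116] tool [-8.3 -1.9]
7 -107.5 [ 0.508 -0.114] tool [-8.2 -2.4]
8 -110.5 [ 0.5   -0.111] tool [-8.1 -2.8]
9 -113.5 [ 0.492 -0.108] tool [-7.9 -3.2]
10 -116.5 [ 0.485 -0.104] tool [-7.7 -3.6]
11 -119.5 [ 0.477 -0.1  ] tool [-7.5 -4. ]
12 -122.5 [ 0.47  -0.096] tool [-7.3 -4.4]
13 -125.5 [ 0.463 -0.091] tool [-7.1 -4.8]
14 -128.5 [ 0.456 -0.086] tool [-6.8 -5.1]
15 -131.5 [ 0.449 -0.08 ] tool [-6.5 -5.5]
16 -134.5 [ 0.443 -0.075] tool [-6.2 -5.8]
17 -137.5 [ 0.437 -0.069] tool [-5.9 -6.1]
18 -140.5 [ 0.432 -0.062] tool [-5.6 -6.4]
19 -143.5 [ 0.426 -0.055] tool [-5.3 -6.7]
20 -146.5 [ 0.421 -0.048] tool [-4.9 -7. ]
21 -149.5 [ 0.417 -0.041] tool [-4.5 -7.2]
22 -152.5 [ 0.413 -0.034] tool [-4.1 -7.5]
23 -155.5 [ 0.409 -0.026] tool [-3.7 -7.7]
24 -158.5 [ 0.406 -0.018] tool [-3.3 -7.9]
25 -161.5 [ 0.403 -0.01 ] tool [-2.9 -8.
[... 614 characters left out ...]
-7.7]
41 -209.5 [0.416 0.122] tool [ 4.  -7.5]
42 -212.5 [0.42  0.129] tool [ 4.4 -7.3]
43 -215.5 [0.425 0.136] tool [ 4.8 -7.1]
44 -218.5 [0.43  0.143] tool [ 5.1 -6.8]
45 -221.5 [0.435 0.15 ] tool [ 5.5 -6.5]
46 -224.5 [0.441 0.156] tool [ 5.8 -6.2]
47 -227.5 [0.447 0.162] tool [ 6.1 -5.9]
48 -230.5 [0.454 0.167] tool [ 6.4 -5.6]
49 -233.5 [0.46  0.173] tool [ 6.7 -5.3]
50 -236.5 [0.467 0.178] tool [ 7.  -4.9]
51 -239.5 [0.475 0.182] tool [ 7.2 -4.5]
52 -242.5 [0.482 0.186] tool [ 7.5 -4.1]
53 -245.5 [0.49 0.19] tool [ 7.7 -3.7]
54 -248.5 [0.498 0.193] tool [ 7.9 -3.3]
55 -251.5 [0.506 0.196] tool [ 8.  -2.9]
56 -254.5 [0.514 0.199] tool [ 8.2 -2.5]
57 -257.5 [0.522 0.201] tool [ 8.3 -2.1]
```

Emit:
drive_tool(plan=[[-0.002,0,0,0,0,0,-1],[-0.003,0,0,0,0,0,-1],[-0.004,-0.001,0,0,0,0,-1],[-0.0055,0,0,0,0,0,-1],[-0.0065,0,0,0,0,0,-1],[-0.0075,-0.001,0,0,0,0,-1],[-0.0085,-0.0015,0,0,0,0,-1],[-0.0085,-0.002,0,0,0,0,-1],[-0.008,-0.002,0,0,0,0,-1],[-0.008,-0.0025,0,0,0,0,-1]])

```text
t: 4.05
tcp_pos: [0.5069, -0.1126, 0.0413]
tool_rot: [1.0, 0.0, -0.0, -0.0]
force: [0.8, 0.1, -0.4]
finger_gap: 0.004
gripper_force: 0.3
```

Emit:
drive_tool(plan=[[-0.008,-0.0025,0,0,0,0,-1],[-0.0078,-0.003,0,0,0,0,-1],[-0.0075,-0.0034,0,0,0,0,-1],[-0.0073,-0.0038,0,0,0,0,-1],[-0.0071,-0.0042,0,0,0,0,-1],[-0.0069,-0.0046,0,0,0,0,-1],[-0.0067,-0.005,0,0,0,0,-1],[-0.0064,-0.0053,0,0,0,0,-1],[-0.006,-0.0056,0,0,0,0,-1],[-0.0058,-0.006,0,0,0,0,-1]])

```text
t: 5.05
tcp_pos: [0.4377, -0.0689, 0.0413]
tool_rot: [1.0, 0.0, 0.0, 0.0]
force: [0.6, -0.6, 0.2]
finger_gap: -0.004
gripper_force: 0.3
```

Emit:
drive_tool(plan=[[-0.0056,-0.0064,0,0,0,0,-1],[-0.0053,-0.0067,0,0,0,0,-1],[-0.0049,-0.007,0,0,0,0,-1],[-0.0045,-0.0072,0,0,0,0,-1],[-0.0041,-0.0075,0,0,0,0,-1],[-0.0037,-0.0077,0,0,0,0,-1],[-0.0033,-0.0079,0,0,0,0,-1],[-0.0029,-0.008,0,0,0,0,-1],[-0.0025,-0.0082,0,0,0,0,-1],[-0.0021,-0.0083,0,0,0,0,-1]])

```text
t: 6.05
tcp_pos: [0.399, 0.0062, 0.0413]
tool_rot: [1.0, 0.0, -0.0, -0.0]
force: [0.2, -0.9, -0.7]
finger_gap: -0.0
gripper_force: 0.3
```

```bash
python3 - <<'E'
from h import *
print(manip.sense()['tcp_pos'])
a=snap('side')['image'][130:270,190:340]; b=snap('top')['image'][100:260,160:370]
a=cv2.resize(a,(390,364)); b=cv2.resize(b,(400,305)); b=cv2.copyMakeBorder(b,0,59,0,0,cv2.BORDER_CONSTANT)
cv2.imwrite('pics/mid.png',np.hstack([a,b])[:,:,::-1])
E
```

```text
[0.39899725 0.00622414 0.04130282]
```

View pics/mid.png

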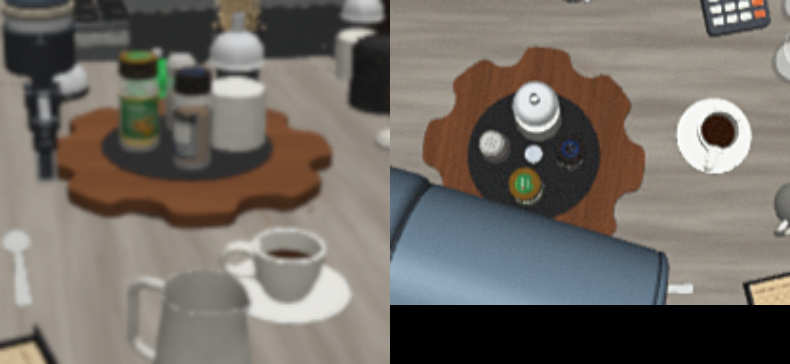

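The turntable follows the finger: the pourer at top crop (536,100) is now straight ahead of the hub (533,154), at about 0°. Continuing.

Emit:
drive_tool(plan=[[-0.0016,-0.0084,0,0,0,0,-1],[-0.0012,-0.0085,0,0,0,0,-1],[-0.0007,-0.0085,0,0,0,0,-1],[-0.0003,-0.0085,0,0,0,0,-1],[0.0001,-0.0085,0,0,0,0,-1],[0.0006,-0.0085,0,0,0,0,-1],[0.001,-0.0085,0,0,0,0,-1],[0.0015,-0.0084,0,0,0,0,-1],[0.0019,-0.0083,0,0,0,0,-1],[0.0024,-0.0082,0,0,0,0,-1]])

```text
t: 7.15
tcp_pos: [0.403, 0.0905, 0.0413]
tool_rot: [1.0, 0.0, -0.0, -0.0]
force: [0.2, -0.7, -0.0]
finger_gap: 0.002
gripper_force: 0.3
```

Emit:
drive_tool(plan=[[0.0028,-0.0081,0,0,0,0,-1],[0.0032,-0.0079,0,0,0,0,-1],[0.0036,-0.0077,0,0,0,0,-1],[0.004,-0.0075,0,0,0,0,-1],[0.0044,-0.0073,0,0,0,0,-1],[0.0048,-0.0071,0,0,0,0,-1],[0.0051,-0.0068,0,0,0,0,-1],[0.0055,-0.0065,0,0,0,0,-1],[0.0058,-0.0062,0,0,0,0,-1],[0.0061,-0.0059,0,0,0,0,-1]])

```text
t: 8.15
tcp_pos: [0.4486, 0.1613, 0.0413]
tool_rot: [1.0, 0.0, -0.0, 0.0]
force: [-0.3, -0.7, -0.5]
finger_gap: -0.002
gripper_force: 0.3
```

Emit:
drive_tool(plan=[[0.0055,-0.0048,0,0,0,0,-1],[0.0046,-0.0037,0,0,0,0,-1],[0.0035,-0.0026,0,0,0,0,-1],[0.0024,-0.0017,0,0,0,0,-1],[0.001,-0.0007,0,0,0,0,-1],[0,0,0,0,0,0,-1],[0,0,0,0,0,0,-1]])

```text
t: 8.85
tcp_pos: [0.4654, 0.1743, 0.0414]
tool_rot: [1.0, -0.0, 0.0, -0.0]
force: [0.1, 0.8, 0.1]
finger_gap: -0.002
gripper_force: 0.0
```

```bash
python3 - <<'E'
from meas import *
C=np.array([.5574,.0416]); p=manip.sense()['tcp_pos'][:2]; print(p,np.hypot(*(p-C)),ang(p-C))
s=snap('top'); print(tray(s)[:3])
b=cv2.resize(s['image'][100:260,160:370],None,fx=3,fy=3); cv2.imwrite('pics/n2.png',b[:,:,::-1])
E
```

```text
[0.46535113 0.17426064] 0.16146776708808955 124.7555153500588
(array([0.55727289, 0.04145132]), 164.11398315429688, np.float64(19.581226528901524))
```

View pics/n2.png

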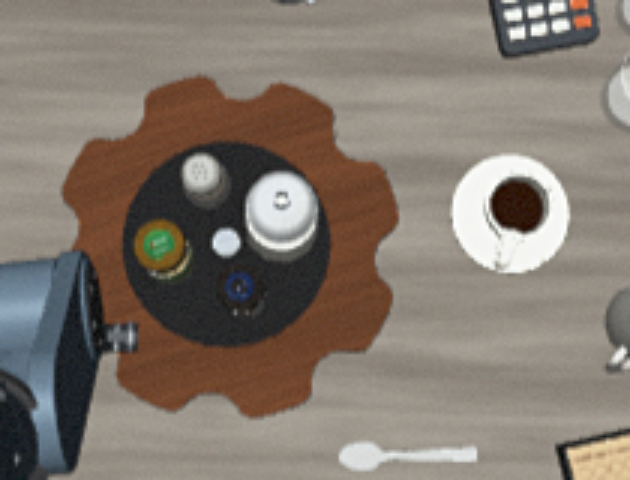

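The pourer, at crop (281,200), is now on the cup side at about -70°. The target is -81°, so another 11° is needed.

Emit:
drive_tool(plan=[[0.0025,-0.0017,0,0,0,0,-1],[0.0042,-0.0027,0,0,0,0,-1],[0.0056,-0.0034,0,0,0,0,-1],[0.0057,-0.0031,0,0,0,0,-1],[0.005,-0.0024,0,0,0,0,-1],[0.0032,-0.0015,0,0,0,0,-1],[0.0018,-0.0008,0,0,0,0,-1],[0,0,0,0,0,0,-1],[0,0,0,0,0,0,-1]])

```text
t: 9.8
tcp_pos: [0.4934, 0.19, 0.0414]
tool_rot: [1.0, 0.0, 0.0, -0.0]
force: [-0.8, 0.1, -0.4]
finger_gap: 0.0
gripper_force: 0.0
```

```bash
python3 - <<'E'
from meas import *
C=np.array([.5574,.0416]); p=manip.sense()['tcp_pos'][:2]; print(p,np.hypot(*(p-C)),ang(p-C))
s=snap('top'); print(tray(s)[:3])
im=s['image'][140:200,220:290]; cv2.imwrite('pics/n3.png',cv2.resize(im,None,fx=8,fy=8)[:,:,::-1])
E
```

```text
[0.49341458 0.18995278] 0.16156324308142864 113.33081813507928
(array([0.55721539, 0.04135946]), 164.22227478027344, np.float64(6.503579355237235))
```

View pics/n3.png

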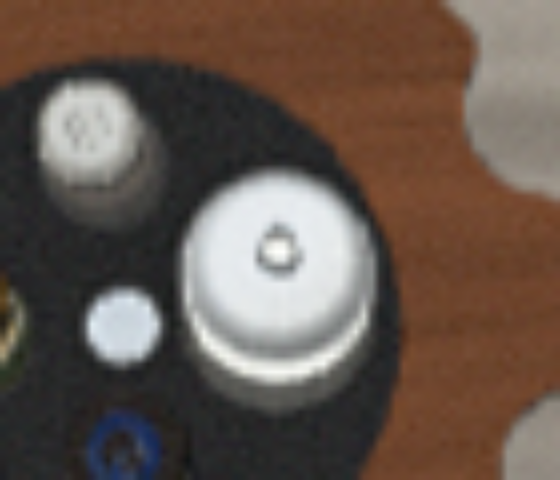

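Emit:
drive_tool(plan=[[-0.0025,0.0005,0,0,0,0,-1],[-0.0025,0.0005,0,0,0,0,-1],[0,0,-0.01,0,0,0,-1],[0,0,-0.025,0,0,0,-1],[0,0,-0.035,0,0,0,-1],[0,0,-0.03,0,0,0,-1],[0,0,-0.01,0,0,0,-1],[0,0,0,0,0,0,-1],[0,0,0,0,0,0,-1]])

```text
t: 10.75
tcp_pos: [0.4876, 0.1888, 0.1508]
tool_rot: [1.0, 0.0, -0.001, 0.0]
force: [-0.2, -0.4, -0.2]
finger_gap: -0.004
gripper_force: 0.0
```

```bash
python3 - <<'E'
from meas import *
s=snap('top'); C,R,ph,P=tray(s); im=s['image']; print(C,R,ph)
p=onz(s,254.6,171.2,.194)[:2]; print('pourer',p,np.hypot(*(p-C)),ang(p-C))
a=np.radians(-81.4); x=np.array([np.cos(a),np.sin(a)]); d=p-C; print('foot x,y',d@x,x[0]*d[1]-x[1]*d[0])
v,u=np.mgrid[:384,:512]; m=(im.min(-1)>225)&(np.hypot(u-117.3,v-223.3)<5); print('button px',u[m].mean(),v[m].mean(),m.sum())
print('bell',onz(s,117.3,223.3,.061), manip.sense()['tcp_pos'])
cv2.imwrite('pics/bell.png',cv2.resize(im[190:250,90:170],None,fx=6,fy=6)[:,:,::-1])
E
```

```text
[0.55729962 0.04134267] 164.1944580078125 6.1529093146027645
pourer [ 0.56201659 -0.01255799] 0.05410666333476962 -84.9986553974534
foot x,y 0.05399997590826516 -0.0033961182442437824
button px 121.4 222.2 5
bell [0.43059602 0.35667578 0.061     ] [0.48724317 0.18873747 0.15024323]
```

View pics/bell.png

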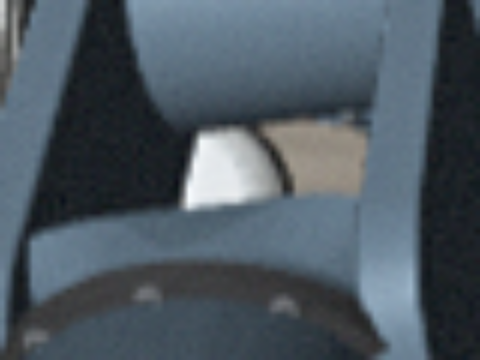

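The arm hides most of the bell (part of its dome is at crop (235,170)), so I use the earlier fix. The pourer is 54.1 mm from the axis and 3.4 mm off the cup line, which is within tolerance. Going to the bell.

Emit:
drive_tool(plan=[[-0.014,-0.042,0,0,0,0,-1],[-0.014,-0.042,0,0,0,0,-1],[-0.014,-0.042,0,0,0,0,-1],[-0.0142,-0.0422,0,0,0,0,-1],[0,0,0.03,0,0,0,-1],[0,0,0.02,0,0,0,-1],[0,0,0.01,0,0,0,-1],[0,0,0,0,0,0,-1],[0,0,0,0,0,0,-1]])

```text
t: 11.7
tcp_pos: [0.4322, 0.3568, 0.0909]
tool_rot: [1.0, -0.0, -0.0, 0.0]
force: [0.4, 0.2, 0.3]
finger_gap: -0.001
gripper_force: 0.0
```

```bash
python3 - <<'E'
from h import *
print(manip.sense()['tcp_pos'])
s=snap('side'); cv2.imwrite('pics/b2.png',cv2.resize(s['image'][125:185,175:255],None,fx=8,fy=8)[:,:,::-1])
E
```

```text
[0.43215932 0.35677209 0.0909322 ]
```

View pics/b2.png

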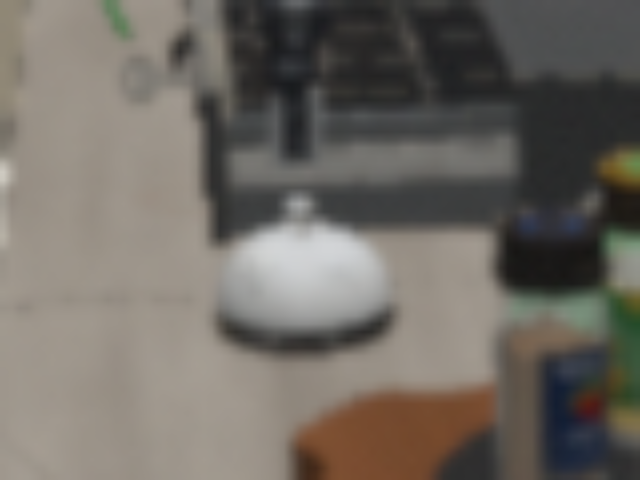

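The fingertips, at crop (296,155), are centred over the button at crop (300,203). Pressing.

Emit:
drive_tool(plan=[[0,0,0.008,0,0,0,-1],[0,0,0.004,0,0,0,-1],[0,0,0.003,0,0,0,-1],[0,0,0.002,0,0,0,-1],[0,0,0.0015,0,0,0,-1],[0,0,0,0,0,0,-1]])

```text
t: 12.35
tcp_pos: [0.432, 0.357, 0.073]
tool_rot: [1.0, 0.0, 0.0, 0.0]
force: [-0.3, -1.9, 3.1]
finger_gap: -0.005
gripper_force: 1.5
```

Emit:
drive_tool(plan=[[0,0,0.0015,0,0,0,-1],[0,0,0.001,0,0,0,-1],[0,0,0,0,0,0,-1]])

```text
t: 12.65
tcp_pos: [0.432, 0.357, 0.0711]
tool_rot: [1.0, 0.0, 0.0, 0.0]
force: [-1.1, -1.2, 7.1]
finger_gap: -0.0
gripper_force: 3.5
```

Emit:
drive_tool(plan=[[0,0,0.001,0,0,0,-1],[0,0,0,0,0,0,-1]])

```text
t: 12.85
tcp_pos: [0.432, 0.357, 0.071]
tool_rot: [1.0, 0.0, 0.0, 0.0]
force: [-2.6, -1.8, 13.2]
finger_gap: 0.002
gripper_force: 6.6
```

Emit:
drive_tool(plan=[[0,0,-0.004,0,0,0,-1],[0,0,-0.006,0,0,0,-1],[0,0,-0.02,0,0,0,-1],[0,0,-0.04,0,0,0,-1],[0,0,-0.04,0,0,0,-1],[0,0,-0.03,0,0,0,-1],[-0.02,0.03,0,0,0,0,-1],[0,0,0,0,0,0,-1],[0,0,0,0,0,0,-1],[0,0,0,0,0,0,-1]])

```text
t: 13.85
tcp_pos: [0.4126, 0.3275, 0.2092]
tool_rot: [1.0, 0.0, 0.0, -0.0]
force: [-0.9, 0.0, -0.4]
finger_gap: -0.001
gripper_force: 0.0
```

```bash
python3 - <<'E'
from meas import *
s=snap('top'); print(tray(s)[:3], manip.sense()['force'])
s=snap('side'); P=cloud(s); q=P[(np.hypot(P[...,0]-.431,P[...,1]-.357)<.06)&(P[...,2]>.055)&(P[...,2]<.075)]; print('button top',q.mean(0),q[:,2].max(),len(q))
manip.sign_off()
E
```

```text
(array([0.55722699, 0.04135715]), 164.21844482421875, np.float64(6.934141843337546)) [-0.19443486 -0.35336417 -0.27462268]
button top [0.43284552 0.35585218 0.06026168] 0.06402891727044846 6
the job is handed in; nothing more can be done
```

I turned the turntable by its rim until the sugar pourer faced the cup, about 3 mm off the line by my measurement (13 mm allowed). I then pressed the steel bell's button with about 13 N, past the 9 N needed for full travel, and it came back up; I've handed the job in, and no verdict came back.

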